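Hold the part carrier in the corner of the print fixture

TASK

Lift the aluminium part carrier by its handle off the orange trivet and set it flat on the print fixture, its long side along the long fence. Slide it into the corner, without banging it, until it presses on both fences at once, and finish like that: still gripping the handle and still pushing it against both fences, so that I can put the clamp on. Leave everything else on the cart where it is.

Things in the scene. Friction and masses are not known exactly. Their poses are not given: they have to be found in the camera images.
- carrier: aluminium block 100 mm (its x) x 70 mm (its y) x 40 mm high, with a steel loop handle on top, 0.4 to 0.75 kg; starts on the trivet. Origin at the centre of its underside, z up. The same either way round
- handle: the carrier's handle, fixed to it: a straight flat-sided bar 70 mm long along the carrier's x, 14 mm wide (y), 16 mm tall, on a post at each end. Origin at the middle of the bar, 66 mm above the carrier's underside and 26 mm above its top face
- trivet: round orange silicone trivet, 160 mm across, 8 mm thick, fixed; origin at the centre of its underside. It lies to the robot's left or right, the fixture on the other side
- jig: the print fixture, fixed: dark steel base plate 190 mm (its x) x 160 mm (its y), 12 mm thick, with two aluminium fences standing 36 mm above the plate, one along its +y edge and one along its +x edge. Origin at the centre of the plate's underside. When the carrier is home its centre is at x = +31 mm, y = +31 mm, z = +12 mm in this frame. Plate and fences are rigid
- long_fence: fence along the fixture's +y edge: 190 mm long (x), 14 mm thick (y), 36 mm tall; origin at the centre of its underside, on the plate's top. Its inner face looks to the fixture's -y
- short_fence: fence along the fixture's +x edge: 14 mm thick (x), 120 mm long (y), 36 mm tall; origin at the centre of its underside, on the plate's top. Its inner face looks to the fixture's -x; it stops 16 mm short of the long fence's face
- corner (a point): where the planes of the two fences' inner faces meet at the plate's top: x = +81 mm, y = +66 mm, z = +12 mm in the fixture's frame. Friction of the carrier on plate and fences is about 0.5 to 0.7: pressed hard down on the plate or onto one fence it sticks instead of sliding on to the other fence
- canister: small lidded steel canister, 60 mm across, 76 mm tall with its lid knob; origin at the centre of its underside. Bystander, stands between the fixture and the trivet
- spare_block: plain aluminium block 100 x 70 x 40 mm WITHOUT a handle, near the robot on its left; origin at the centre of its underside. Bystander
- tape_gun: white plastic tape gun body lying flat, about 140 x 135 mm, 42 mm high, near the far edge on the left; origin near the middle of its underside. Bystander
- clamp: chrome C-clamp lying flat, about 170 x 90 mm, 16 mm high, on the right; origin at its middle. Bystander
- mug: white mug, 80 mm across, 95 mm tall, on the left; origin at the centre of its underside. Bystander
- screwdriver: black-handled screwdriver, about 200 mm long, lying near the robot on its right; origin near its middle. Bystander
- tape_roll: empty cardboard roll core lying flat, 80 mm across, 25 mm high, near the far edge on the right; origin at the centre of its underside. Bystander
Not all that is in view belongs to the job. What is shaped like the carrier but green or red is not meant.

How it is judged:
On the way:
1. the carrier is lifted by its handle, clear of the trivet and upright (z of carrier in the frame of trivet above 0.035 m and contact force between the fingers and handle above 2 N and angle between carrier's own z axis and vertical below 0.35 rad and contact force between carrier and jig below 0.1 N), for 0.2 s.
At the end, for the whole second after the job is handed in: the carrier lies flat on the fixture's plate (within 3 mm of height, 0.04 rad of tilt), long side along the long fence within 0.04 rad, within 3 mm of home in the corner, at rest, pressing on each fence with more than 1.5 N, while the fingers still grip the handle (more than 2 N) (contact force between carrier and long_fence above 1.5 N and contact force between carrier and short_fence above 1.5 N and contact force between the fingers and handle above 2 N and z of carrier in the frame of jig below 0.015 m and angle between carrier's own z axis and vertical below 0.04 rad and angle between the x axis of carrier and the x axis of jig, either way round below 0.04 rad and x of carrier in the frame of jig between 0.028 and 0.034 m and y of carrier in the frame of jig between 0.028 and 0.034 m and linear speed of carrier below 0.01 m/s); the arm keeps its last pose, push and grip.
It fails at once if the carrier is banged or rammed into the fixture (more than 60 N) (contact force between carrier and jig above 60 N).
It fails at once if another thing on the cart is disturbed (moved over 20 mm) (distance of any of canister, spare_block, tape_gun, clamp, mug, screwdriver, tape_roll from where it was at the start of the episode above 0.02 m).
It also fails if it takes over 64 s, if anything falls off the work surface, if the arm or the gripper's body presses on something with over 40 N, if the wrist force passes 120 N, or if a joint passes its speed limit or range.

ROBOT

A 7-joint arm with a two-finger parallel gripper is mounted at the origin on the work surface. World frame = base frame: x ahead of the robot, y to its left, z up, the work surface at z = 0. Lengths are in m, angles in rad, forces in N, time in s.
With the tool pointing down it reaches from about 0.4 to 0.925 m from the base axis. Payload 5.6 kg.
Tool frame: the origin (TCP) lies between the finger pads; the fingertips stand 8 mm ahead of it and the grasp point (between the pads) lies 11 mm behind it; z points along the fingers, y is the direction in which the jaws open and shut (so a half turn about z gives the same grasp; the last joint's range is limited). The gripper opens to 85 mm and grips with 20 to 120 N. Pads are 22 mm wide; open, the fingers measure 114 mm over their backs; the gripper's body (76 mm by 85 mm) begins 54 mm behind the grasp point. The pads swing forward as they close: fully open they stand 13 mm farther back than shut.
Start: joints at [-1.325, 0.468, -0.012, 1.603, 0.006, 1.071, -0.056], TCP at [0.185, 0.623, 0.239] pointing down, gripper open.
Joint ranges: [-2.53, 2.53], [-0.31, 2.02], [-1.57, 1.55], [0.28, 2.44], [-1.29, 4.43], [0.15, 1.84], [-2.92, 2.92]. Speed limits (rad/s): [2.57, 2.57, 3.14, 3.14, 3.14, 3.14, 3.14].

INTERFACE

Orientations are given as a unit quaternion [x, y, z, w].
In Python, from station import read_state, snapshot, camera_params, ticket gives the robot as it stands. The module is installed in compiled form; this text tells all that it offers.
- The arm moves only by the tool move_arm, never from a script. Its argument "deltas" is one flat list of numbers, 4 for each row, row after row: the shift along the tool's x, y, z in m, then the turn about the tool's z in degrees. A call has 1 to 5 rows; each row shifts and turns the commanded pose from where the row before left it, along the tool's axes as they then stand; what a row does not reach is not made up. A row lasts 1/12 s, in which the tool goes at most 41.7 mm and 7.16 degrees, less where a joint would pass 70% of its speed; a pose out of reach is approached as far as the arm can. A call with a gripper value outside its range is refused whole. "fingers" is the finger opening in m, from 0 to 0.0854, set as the call begins (left out, the last holds). The fingers move at their own pace and stop on an object; "squeeze" is the grip in N (left out, the last holds). Time passes only in rows, so rows that do not move let the fingers close. It gives the time, the measured TCP pose, the force and the opening at its end, in the units of the state.
- read_state(): the state, without advancing time (a new reading comes with each control period).
- snapshot(name): name is "scene" or "top" or "wrist"; returns the picture (480x640x3 uint8, red, green, blue); there is no depth.
- camera_params(name): a dict with "mtx" (3x3 intrinsics, pixels), "world_from_camera" (4x4, takes a point from camera to world coordinates). Camera axes: x right, y down, z forward; pixel columns grow to the right and rows downward; lengths in m; the calibration is good to about 2 mm. A picture is of the moment at which its call begins: read the wrist's pose just before it. camera_params takes no time and is no camera call; for the wrist camera it gives the pose at the moment of the call.
- ticket.hand_in(): hands the job in, once; it reports no verdict.
The state is a dict: "clock": time; "joint_pos": joint angles; "joint_vel": joint speeds; "tau": joint torques, N m; "eef_pos": TCP position; "orientation": TCP orientation; "force": force on the tool from outside, world axes, zero at the start; "wrist_torque": the same for the moment, N m; "finger_gap": opening from 0.0 (shut) to 1.0 (fully open).
Only numpy, scipy, OpenCV 4.12 (cv2) and the standard library are available. Lean on these libraries where they do the work, as an engineer would, in place of code of your own. Each camera call takes 0.05 s, during which the arm holds its last target.

## Working session

There is one attempt and no reset: what is moved stays moved. The work goes in short steps, Python scripts to look and compute and a tool call to move; the robot and the scene stay as the last step left them, time stands still between calls to the robot, and variables do not carry over. Pictures are saved under pics/ and viewed, and the job is handed in when it is done.

Besides the shell and the picture viewer there is one more tool, called after "Call:" as name(argument=value, ...), one argument or row to a line, values as JSON. move_arm: Moves the arm, as the interface text tells. Its arguments: {"type":"object","properties":{"deltas":{"type":"array","items":{"type":"number"}},"fingers":{"type":"number"},"squeeze":{"type":"number"}},"required":["deltas"]}

```bash
mkdir -p pics
python3 - <<'E'
from station import read_state, snapshot, camera_params
import cv2
print(read_state())
for n in ("scene","top","wrist"):
    im=snapshot(n); cv2.imwrite(f"pics/{n}0.png",im[:,:,::-1]); p=camera_params(n); print(n,p)
E
```

```text
{'clock': 0.0, 'joint_pos': array([-1.32500203,  0.4683994 , -0.01160632,  1.60364906,  0.00600459,
        1.07141412, -0.05626929]), 'joint_vel': array([-6.53511223e-04, -1.66042171e-03,  4.51009109e-05, -8.24912566e-04,
       -8.12231574e-04,  1.19525341e-03,  1.98758448e-03]), 'tau': array([ 1.48128420e-04, -5.32379472e+01,  2.16433959e-02, -2.51302314e+01,
        1.14562133e-02,  7.91570259e-03, -4.43698752e-06]), 'eef_pos': array([0.18502243, 0.62252349, 0.23831338]), 'orientation': array([ 1.43909572e-01,  9.89590417e-01, -9.15230499e-04, -6.76636130e-05]), 'force': array([-0.43879402, -0.51054634, -1.2462325 ]), 'wrist_torque': array([0.06751989, 0.01704826, 0.0041438 ]), 'finger_gap': 0.9957236567327716}
scene {'mtx': array([[469.48784088,   0.        , 315.42912776],
       [  0.        , 469.48784088, 238.07650848],
       [  0.        ,   0.        ,   1.        ]]), 'world_from_camera': array([[ 0.0449488 ,  0.79978512, -0.59860117,  1.3069505 ],
       [ 0.99896508, -0.03181308,  0.03250687, -0.02389931],
       [ 0.00695516, -0.59944281, -0.80038737,  1.07690367],
  
[... 326 characters left out ...]
8e-01],
       [-9.96266439e-01,  8.46797333e-02, -1.68084855e-02,
         1.46967772e-02],
       [-5.95364816e-04, -2.01430689e-01, -9.79502590e-01,
         1.14890247e+00],
       [ 0.00000000e+00,  0.00000000e+00,  0.00000000e+00,
         1.00000000e+00]])}
wrist {'mtx': array([[336.04674767,   0.        , 318.82475067],
       [  0.        , 336.04674767, 237.60591532],
       [  0.        ,   0.        ,   1.        ]]), 'world_from_camera': array([[ 0.28604664,  0.91006438,  0.29993356,  0.10776204],
       [ 0.95821402, -0.27108603, -0.09131409,  0.64550101],
       [-0.0017939 ,  0.31352063, -0.94957969,  0.37245882],
       [ 0.        ,  0.        ,  0.        ,  1.        ]])}
```

View pics/scene0.png

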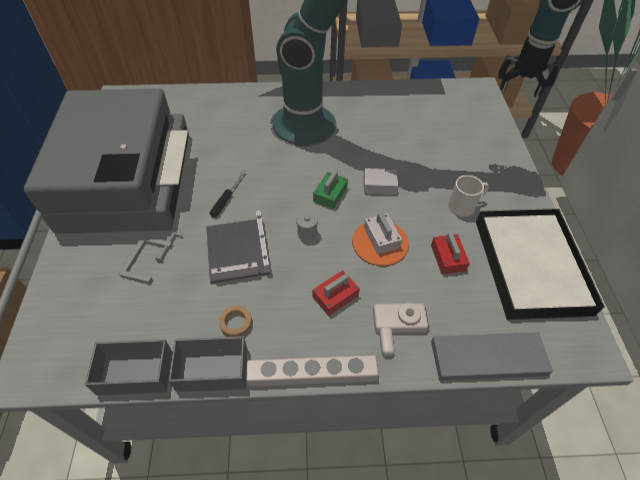

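View pics/top0.png

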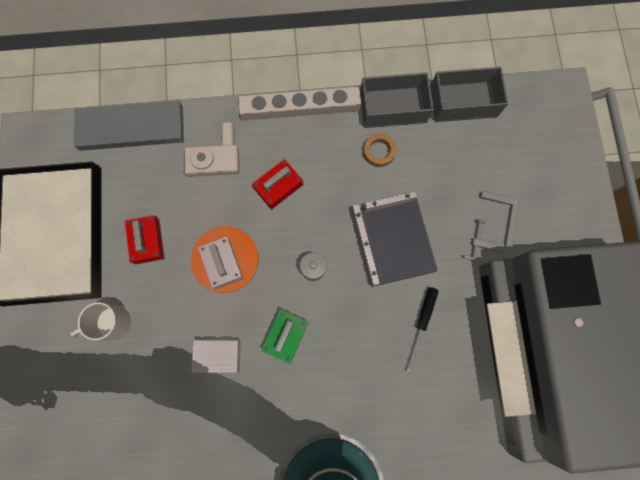

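View pics/wrist0.png

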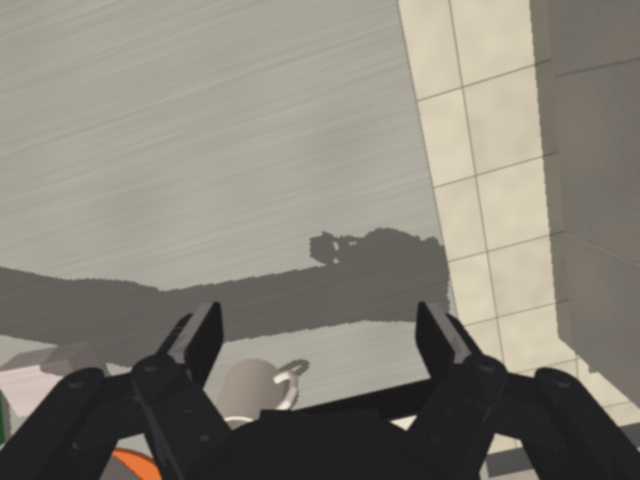

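Run:
```python
import cv2,numpy as np
t=cv2.imread("pics/top0.png"); s=cv2.imread("pics/scene0.png")
a=cv2.resize(t[215:300,180:265],None,fx=7,fy=7,interpolation=cv2.INTER_CUBIC)
cv2.imwrite("pics/t_car.png",a)
a=cv2.resize(t[185:295,340:445],None,fx=5.4,fy=5.4,interpolation=cv2.INTER_CUBIC); cv2.imwrite("pics/t_jig.png",a)
a=cv2.resize(s[200:290,200:280],None,fx=6.5,fy=6.5,interpolation=cv2.INTER_CUBIC); cv2.imwrite("pics/s_jig.png",a)
a=cv2.resize(s[200:270,345:415],None,fx=8,fy=8,interpolation=cv2.INTER_CUBIC); cv2.imwrite("pics/s_car.png",a)
```

```text
(no output)
```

View pics/t_car.png

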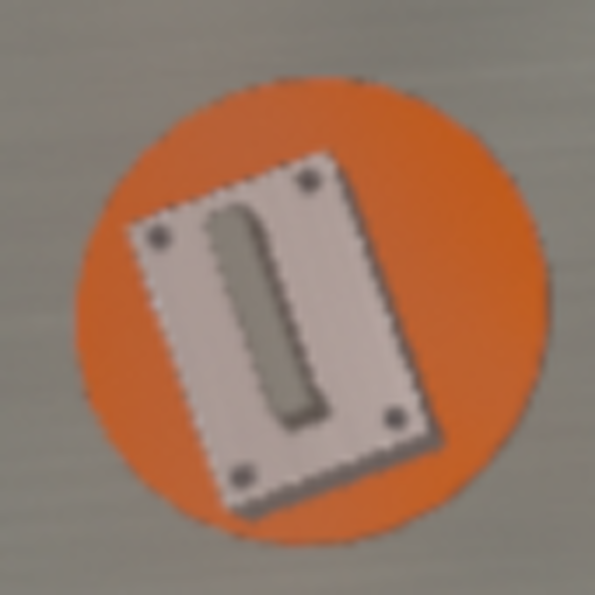

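View pics/t_jig.png

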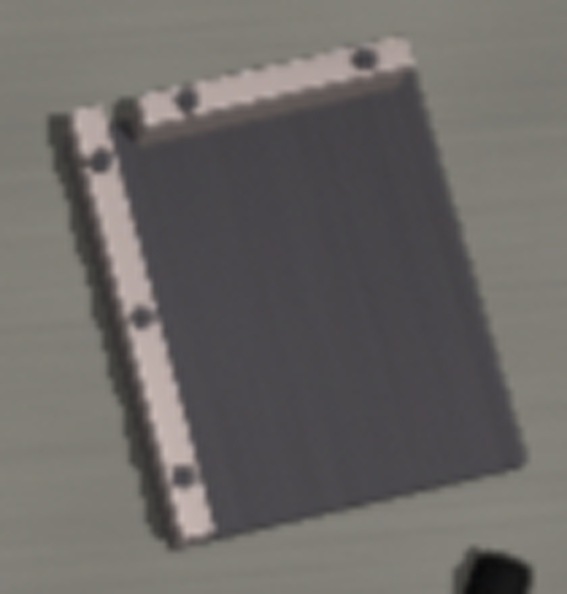

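View pics/s_jig.png

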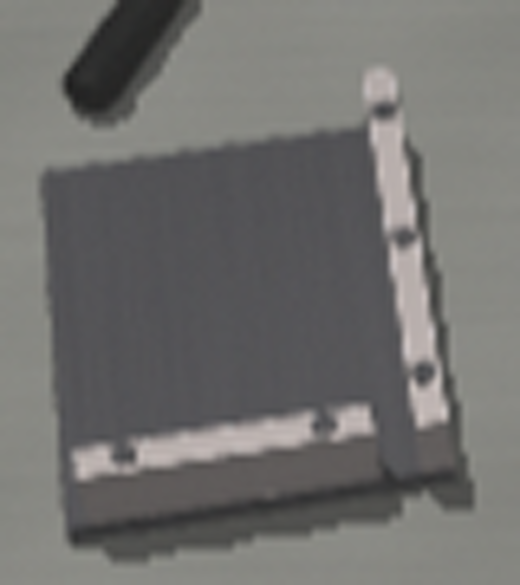

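View pics/s_car.png

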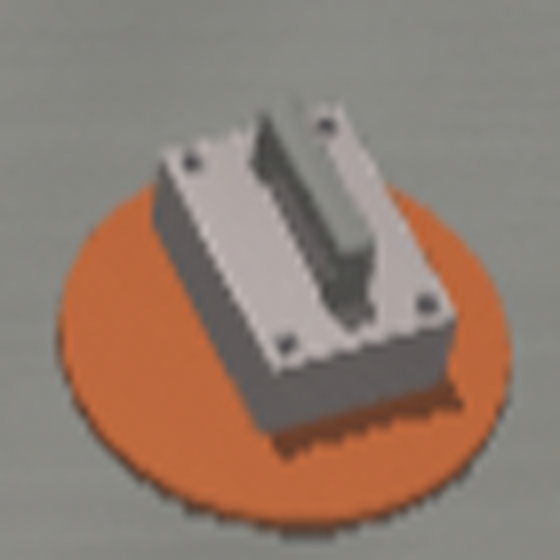

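```bash
cat > h.py <<'E'
import cv2,numpy as np
from station import camera_params
def cast(n,uv,z,p=None):
    p=p or camera_params(n); K=p["mtx"];T=p["world_from_camera"]
    uv=np.atleast_2d(np.array(uv,float))
    r=np.c_[(uv-[K[0,2],K[1,2]])/[K[0,0],K[1,1]],np.ones(len(uv))]@T[:3,:3].T
    return T[:3,3]+r*((z-T[2,3])/r[:,2])[:,None]
def proj(n,P,p=None):
    p=p or camera_params(n);T=np.linalg.inv(p["world_from_camera"]);K=p["mtx"]
    c=np.atleast_2d(P)@T[:3,:3].T+T[:3,3]; q=c@K.T; return q[:,:2]/q[:,2:]
E
python3 - <<'E'
from h import *
def rects(n,img,box,z,lo,amin=60,mask=None):
    x0,y0,x1,y1=box;F=4
    c=cv2.resize(img[y0:y1,x0:x1],None,fx=F,fy=F,interpolation=cv2.INTER_CUBIC)
    m=((c.min(2)>lo)*255).astype(np.uint8) if mask is None else mask(c)
    cs,_=cv2.findContours(m,cv2.RETR_EXTERNAL,cv2.CHAIN_APPROX_NONE)
    for k in cs:
        if cv2.contourArea(k)<amin*16: continue
        px=(k[:,0,:]+.5)/F-.5+[x0,y0]
        w=cast(n,px,z)[:,:2]
        h=cv2.convexHull(w.astype(np.float32))
        (cx,cy),sz,a=cv2.minAreaRect((h*1000).astype(np.float32))
        print(n,"px",px.mean(0).round(1),"rect c",round(cx,1),round(cy,1),"size",np.round(sz,1),"ang",round(a,2))
t=cv2.imread("pics/top0.png"); s=cv2.imread("pics/scene0.png")
print(t[262,205],t[262,220],t[245,367],s[250,265],s[240,375],s[235,385])
for lo in (130,145):
    rects("top",t,(340,185,445,295),.048,lo); rects("scene",s,(200,200,280,290),.048,lo)
    rects("top",t,(190,225,255,295),.048,lo); rects("scene",s,(345,205,415,265),.048,lo)
org=lambda c:(((c[:,:,2].astype(int)-c[:,:,0])>60)*255).astype(np.uint8)
rects("top",t,(180,215,265,300),.008,0,mask=org); rects("scene",s,(345,200,415,270),.008,0,mask=org)
E
```

```text
[148 152 168] [104 113 121] [130 130 141] [174 176 185] [ 96  98 102] [79 82 84]
top px [369.5 258.5] rect c 490.9 -132.9 size [67.7 14.4] ang 8.11
top px [361.9 228.6] rect c 561.7 -122.5 size [67.2 14.3] ang 8.69
top px [391.3 199.4] rect c 625.8 -198.4 size [15.3 78.2] ang 8.65
scene px [228.8 268.3] rect c 626.3 -210.3 size [15.7 96.6] ang 8.54
scene px [223.7 278.9] rect c 661.2 -225.2 size [204.5 107.1] ang 55.78
scene px [274.1 253.8] rect c 586.6 -95.4 size [89.9 30.5] ang 0.88
scene px [263.9 251.3] rect c 573.3 -122.6 size [96.1 14.8] ang 8.28
scene px [272.6 233.6] rect c 517.1 -99.1 size [53.6 36.7] ang 0.06
scene px [260.1 225.8] rect c 488.0 -134.6 size [67.6 16.3] ang 6.61
scene px [228.4 220. ] rect c 451.7 -218.4 size [107.1 256.2] ang 35.41
top px [219.3 261.8] rect c 513.2 208.2 size [99.7 69.9] ang 16.57
scene px [351.1 251.6] rect c 576.8 119.0 size [ 48.2 104.4] ang 85.29
scene px [391.6 221.2] rect c 486.2 233.5 size [134.1 150. ] ang 23.57
top px [369.5 258.3] rect c 491.1 -133.0 size [65.  13.4] ang 8.12
top px [362.  229.2] rect c 561.1 -122.7 size [63.8 13.2] ang 8.37
top px [390.1 199.6] rect c 625.3 -195.9 size [13.7 70.9] ang 8.88
scene px [234.1 267.4] rect c 624.7 -198.7 size [14.4 70.7] ang 8.46
scene px [264.  251.3] rect c 573.7 -122.5 size [93.6 14. ] ang 8.51
scene px [260. 226.] rect c 489.0 -135.1 size [62.3 14.6] ang 7.03
top px [218.9 261. ] rect c 513.3 208.4 size [98.1 68.7] ang 16.38
scene px [384.  229.3] rect c 511.9 207.1 size [101.3  70.6] ang 16.31
top px [224.  258.9] rect c 526.4 203.7 size [159.7 159.6] ang 86.3
scene px [382.1 245.3] rect c 533.4 201.5 size [159.6 146.2] ang 86.55
```

Run:
```python
from h import *
t=cv2.imread("pics/top0.png"); s=cv2.imread("pics/scene0.png")
F=4
def run(n,img,box,lo,polys):
    x0,y0,x1,y1=box
    c=cv2.resize(img[y0:y1,x0:x1],None,fx=F,fy=F,interpolation=cv2.INTER_CUBIC)
    m=(c.min(2)>lo)
    v,u=np.nonzero(m); px=(np.c_[u,v]+.5)/F-.5+[x0,y0]
    w=cast(n,px,.048)[:,:2]*1000
    for name,c0,a,L,W in polys:
        d=np.array([np.cos(a),np.sin(a)]);nn=np.array([-d[1],d[0]])
        q=w-c0; sel=(abs(q@d)<L/2+8)&(abs(q@nn)<W/2+6); k=w[sel]
        (cx,cy),sz,an=cv2.minAreaRect(cv2.convexHull(k.astype(np.float32)))
        # fit line
        l=cv2.fitLine(k.astype(np.float32),cv2.DIST_HUBER,0,.01,.01).ravel()
        print(n,lo,name,"c",round(cx,1),round(cy,1),np.round(sz,1),round(an,2),"line ang",round(np.degrees(np.arctan2(l[1],l[0]))%180,2))
a=np.radians(8.4)
P=[("long",(536,-127),a,190,14),("short",(625.5,-198),a+np.pi/2,120,14)]
for lo in(130,137,145):
    run("top",t,(340,185,445,295),lo,P); run("scene",s,(200,200,280,290),lo,P)
```

```text
top 130 long c 527.5 -127.7 [188.9  14.5] 8.27 line ang 8.28
top 130 short c 625.6 -197.7 [ 15.3 121. ] 8.41 line ang 98.27
scene 130 long c 535.8 -126.9 [205.4  25.9] 8.47 line ang 8.45
scene 130 short c 625.0 -202.8 [ 19.2 127.1] 6.35 line ang 98.61
top 137 long c 527.2 -127.6 [188.4  14. ] 8.3 line ang 8.25
top 137 short c 625.5 -197.4 [ 14.3 119.7] 8.35 line ang 98.17
scene 137 long c 526.9 -126.4 [187.9  21.3] 8.86 line ang 8.42
scene 137 short c 624.8 -199.1 [ 15.2 119.3] 8.41 line ang 98.59
top 145 long c 527.1 -127.7 [188.1  13.4] 8.24 line ang 8.39
top 145 short c 625.5 -197.3 [ 13.7 118.7] 8.69 line ang 98.33
scene 145 long c 527.2 -129.6 [187.7  15.7] 8.02 line ang 8.34
scene 145 short c 624.8 -199.0 [ 14.6 118.1] 8.32 line ang 98.49
```

Call:
move_arm(
  deltas=[-0.015,-0.0105,0,0,-0.028,-0.02,0,0,-0.028,-0.02,0,0,-0.028,-0.02,0,0,-0.028,-0.02,0,0],
  fingers=0.06,
  squeeze=60,
)

```text
clock: 0.57
eef_pos: [0.2817, 0.4986, 0.2389]
orientation: [0.144, 0.99, -0.0, -0.0]
force: [-0.3, -0.1, -0.6]
finger_gap: 0.704
```

Call:
move_arm(
  deltas=[-0.03,-0.021,0,0,-0.03,-0.021,0,0,-0.03,-0.021,0,0,-0.03,-0.021,0,0,-0.03,-0.021,0,0],
)

```text
clock: 0.98
eef_pos: [0.3957, 0.3551, 0.2392]
orientation: [0.144, 0.99, -0.0, -0.0]
force: [0.6, 0.7, -0.2]
finger_gap: 0.7
```

Call:
move_arm(
  deltas=[-0.03,-0.021,0,0,-0.03,-0.021,0,0,-0.028,-0.02,0,0,-0.02,-0.014,0,0,-0.01,-0.007,0,0],
)

```text
clock: 1.4
eef_pos: [0.4865, 0.2399, 0.2393]
orientation: [0.146, 0.989, -0.001, 0.0]
force: [0.5, 0.5, -0.7]
finger_gap: 0.705
```

Call:
move_arm(
  deltas=[0,0,0,-6.6,0,0,0,-6.6,0,0,0,-6.6,0,0,0,-6.6,0,0,0,-6.6],
)

```text
clock: 1.82
eef_pos: [0.4837, 0.2446, 0.2391]
orientation: [-0.147, 0.989, 0.0, -0.0]
force: [0.7, -0.8, 0.6]
finger_gap: 0.701
```

Run:
```python
from h import *
from station import snapshot,read_state
p=camera_params("wrist"); s=read_state(); im=snapshot("wrist")[:,:,::-1].copy()
print(s["eef_pos"],s["orientation"]); np.save("pw1.npy",p,allow_pickle=True)
cv2.imwrite("pics/w1.png",im)
t=cv2.imread("pics/top0.png")
# handle top in top view, by darker/greener region within the carrier top
```

```text
[0.48367928 0.24464909 0.23906309] [-1.46611683e-01  9.89194045e-01  1.95306637e-04 -3.43520200e-04]
```

View pics/w1.png

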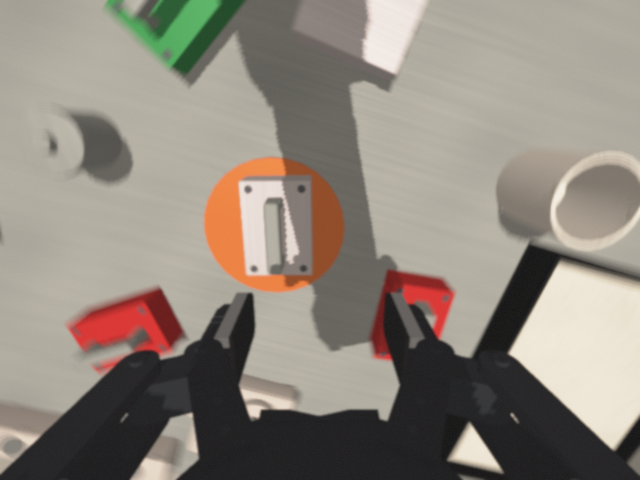

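Run:
```python
from h import *
p=np.load("pw1.npy",allow_pickle=True).item()
c=cast("wrist",[(240,180.5),(311.5,177.5),(312.5,275),(246,276)],.048,p); print(c.round(4),c.mean(0).round(4))
im=cv2.imread("pics/w1.png"); cv2.imwrite("pics/w1c.png",cv2.resize(im[165:290,220:330],None,fx=4.8,fy=4.8,interpolation=cv2.INTER_CUBIC))
print((cast("wrist",[(275,235)],.082,p)).round(4), p["world_from_camera"][:3,3])
# top view handle ends at z .082
k=(np.array([(227,210),(303,420)])+.5)/7-.5+[180,215]
print(cast("top",k,.082).round(4))
```

```text
[[0.4754 0.1624 0.048 ]
 [0.4527 0.2276 0.048 ]
 [0.5507 0.2576 0.048 ]
 [0.5721 0.1905 0.048 ]] [0.5127 0.2095 0.048 ]
[[0.5074 0.2098 0.082 ]] [0.40656725 0.22086822 0.37302808]
[[0.5466 0.2163 0.082 ]
 [0.4776 0.1957 0.082 ]]
```

View pics/w1c.png

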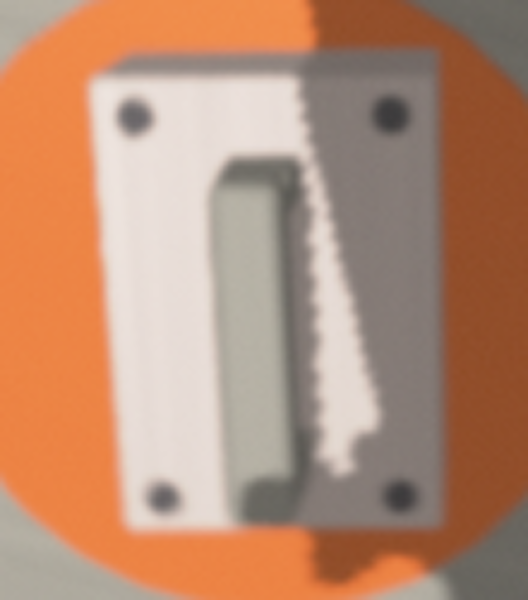

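Call:
move_arm(
  deltas=[-0.0086,-0.0218,0.01,0,-0.008,-0.021,0.02,0.3,0,0,0.03,0,0,0,0.03,0,0,0,0.02,0],
)

```text
clock: 2.28
eef_pos: [0.5111, 0.2072, 0.1268]
orientation: [-0.139, 0.99, -0.0, -0.001]
force: [-1.1, -0.3, 0.2]
finger_gap: 0.706
```

Call:
move_arm(
  deltas=[0,0,0.01,0,0,0,0,0,0,0,0,0],
)

```text
clock: 2.53
eef_pos: [0.5125, 0.2079, 0.1195]
orientation: [-0.14, 0.99, 0.0, -0.0]
force: [0.5, 0.8, 0.6]
finger_gap: 0.706
```

Run:
```python
from h import *
from station import snapshot,read_state
p=camera_params("wrist"); s=read_state(); im=snapshot("wrist")[:,:,::-1].copy()
print(s["eef_pos"],s["orientation"]); np.save("pw2.npy",p,allow_pickle=True)
cv2.imwrite("pics/w2.png",im)
```

```text
[0.51251204 0.20788967 0.1195373 ] [-1.40361199e-01  9.90100362e-01  6.73539816e-05 -4.48031364e-05]
```

View pics/w2.png

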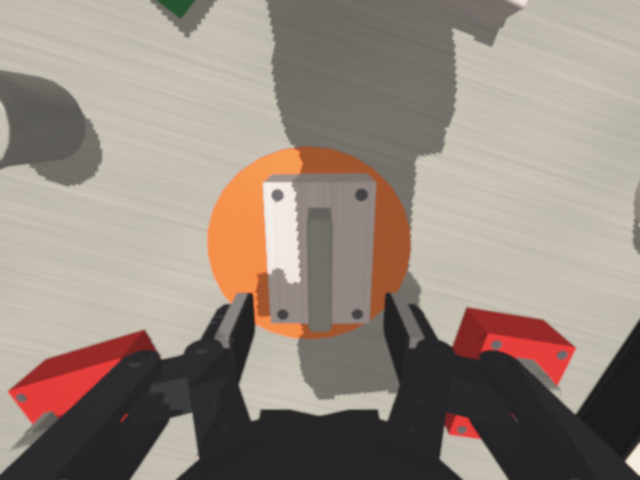

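The carrier's bar is centred between the fingers (column ≈319, rows 210–330) and parallel to them, so I go down and grip.

Call:
move_arm(
  deltas=[0,0,0.01,0,0,0,0.018,0,0,0,0.018,0,0,0,0.009,0,0,0,0,0],
)

```text
clock: 3.0
eef_pos: [0.5115, 0.2069, 0.0629]
orientation: [-0.14, 0.99, -0.0, -0.001]
force: [-0.3, -0.5, -0.1]
finger_gap: 0.703
```

Call:
move_arm(
  deltas=[0,0,0,0,0,0,0,0,0,0,0,0,0,0,0,0,0,0,0,0],
  fingers=0.0,
)

```text
clock: 3.42
eef_pos: [0.5131, 0.2079, 0.0652]
orientation: [-0.141, 0.99, 0.0, 0.001]
force: [-0.3, -0.1, 3.4]
finger_gap: 0.148
```

Call:
move_arm(
  deltas=[0,0,0,0,0,0,0,0,0,0,0,0,0,0,0,0,0,0,0,0],
)

```text
clock: 3.83
eef_pos: [0.5131, 0.208, 0.0652]
orientation: [-0.141, 0.99, 0.0, 0.001]
force: [-0.6, 1.4, 6.7]
finger_gap: 0.15
```

Call:
move_arm(
  deltas=[0,0,-0.005,0,0,0,-0.01,0,0,0,-0.015,0,0,0,-0.015,0,0,0,-0.015,0],
)

```text
clock: 4.25
eef_pos: [0.5117, 0.2065, 0.1247]
orientation: [-0.14, 0.99, -0.0, -0.001]
force: [-0.6, -0.1, -4.0]
finger_gap: 0.154
```

Call:
move_arm(
  deltas=[0,0,-0.02,0,0,0,-0.02,0,0,0,-0.02,0,0,0,-0.01,0,0,0,0,0],
)

```text
clock: 4.67
eef_pos: [0.5135, 0.2074, 0.1966]
orientation: [-0.14, 0.99, 0.001, 0.002]
force: [0.9, 0.9, -4.3]
finger_gap: 0.15
```

Run:
```python
from h import *
from station import snapshot,read_state
s=read_state(); im=snapshot("wrist")[:,:,::-1].copy(); sc=snapshot("scene")[:,:,::-1]
print(s["eef_pos"],s["orientation"],s["force"],s["finger_gap"])
cv2.imwrite("pics/w3.png",np.hstack([im[100:460:1,150:550],sc[120:480,200:600]]))
```

```text
[0.51353694 0.20744101 0.19660245] [-1.40286054e-01  9.90108987e-01  5.86835977e-04  1.91625023e-03] [ 0.915674    0.87046631 -4.27685894] 0.14969362081597068
```

View pics/w3.png

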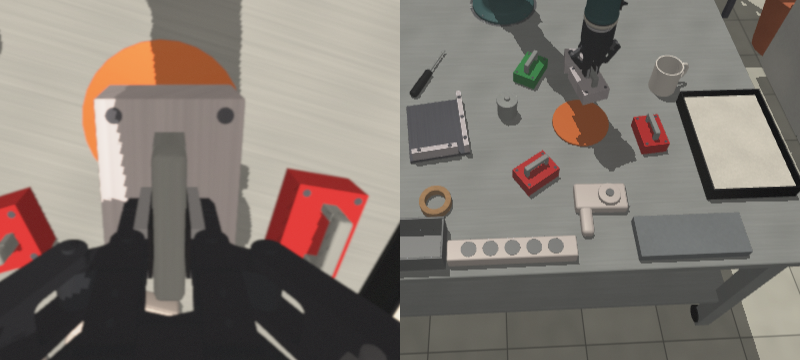

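Call:
move_arm(
  deltas=[0.0015,-0.0075,0,0,0.003,-0.0155,0,0,0.0045,-0.023,0,0,0.006,-0.03,0,0,0.006,-0.03,0,0],
)

```text
clock: 5.18
eef_pos: [0.5207, 0.0981, 0.1927]
orientation: [-0.141, 0.99, -0.0, -0.002]
force: [1.5, -0.4, -4.7]
finger_gap: 0.153
```

Call:
move_arm(
  deltas=[0.006,-0.031,0,0,0.006,-0.031,0,0,0.006,-0.031,0,0,0.006,-0.031,0,0,0.006,-0.031,0,0],
)

```text
clock: 5.6
eef_pos: [0.5348, -0.0599, 0.1928]
orientation: [-0.14, 0.99, 0.0, -0.002]
force: [0.6, 0.7, -3.1]
finger_gap: 0.152
```

Call:
move_arm(
  deltas=[0.006,-0.031,0,0,0.006,-0.031,0,0,0.006,-0.03,0,0,0.004,-0.021,0,0,0.002,-0.01,0,0],
)

```text
clock: 6.02
eef_pos: [0.5455, -0.1873, 0.1928]
orientation: [-0.138, 0.99, -0.001, -0.002]
force: [-0.1, 0.0, -4.5]
finger_gap: 0.144
```

Call:
move_arm(
  deltas=[0,0,0,2.6,0,0,0,2.6,0,0,0,2.6,0,0,0,0,0,0,0,0],
)

```text
clock: 6.43
eef_pos: [0.5466, -0.1818, 0.1933]
orientation: [-0.074, 0.997, 0.0, -0.001]
force: [0.8, -0.0, -3.7]
finger_gap: 0.149
```

```bash
cat > look.py <<'E'
import sys
from h import *
from station import snapshot,read_state
k=sys.argv[1]; s=read_state(); e=s["eef_pos"];o=s["orientation"]
d=np.array([np.cos(np.radians(8.33)),np.sin(np.radians(8.33))]);n=np.array([-d[1],d[0]])
r=e[:2]-[.5637,-.165]; print("tcp",e.round(4),"y ang",np.degrees(2*np.arctan2(o[1],o[0])).round(2)-90,"rel home",(r@d*1000).round(1),(r@n*1000).round(1))
print("F jig",(s["force"][:2]@d).round(1),(s["force"][:2]@n).round(1),s["force"][2].round(1),s["finger_gap"],s["clock"])
if len(sys.argv)>2:
  np.save(f"pw{k}.npy",camera_params("wrist"),allow_pickle=True)
  w=snapshot("wrist")[:,:,::-1];t=snapshot("top")[:,:,::-1]; cv2.imwrite(f"pics/t{k}.png",t);cv2.imwrite(f"pics/w{k}.png",w)
  cv2.imwrite(f"pics/v{k}.png",np.hstack([w[40:480,120:520],cv2.resize(t[180:300,335:445],(400,440),interpolation=cv2.INTER_CUBIC)]))
E
python3 look.py 4 1
```

```text
tcp [ 0.5466 -0.1818  0.1933] y ang 98.46000000000001 rel home -19.3 -14.2
F jig 0.8 -0.1 -3.7 0.149165898989469 6.4333
```

View pics/v4.png

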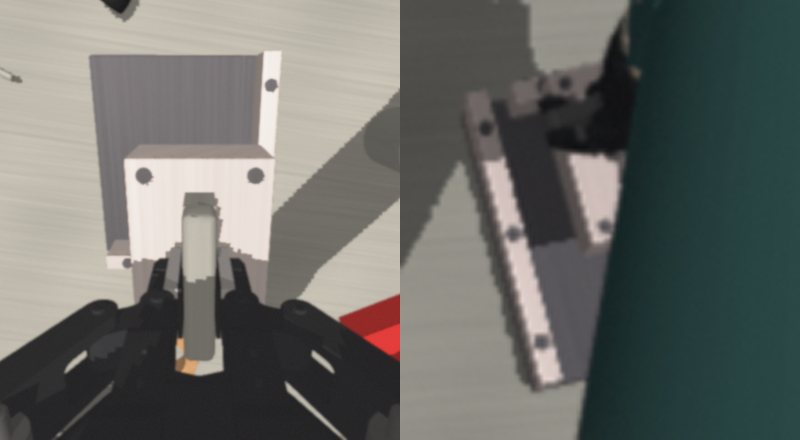

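Call:
move_arm(
  deltas=[0,0,0.012,0,0,0,0.025,0,0,0,0.03,0,0,0,0.025,0,0,0,0.015,0],
)

```text
clock: 6.95
eef_pos: [0.5452, -0.1816, 0.0836]
orientation: [-0.073, 0.997, 0.001, -0.002]
force: [-0.4, -0.1, -4.4]
finger_gap: 0.156
```

Call:
move_arm(
  deltas=[0,0,0.004,0,0,0,0.001,0,0,0,0,0],
)

```text
clock: 7.2
eef_pos: [0.5476, -0.1827, 0.0824]
orientation: [-0.073, 0.997, -0.0, 0.0]
force: [0.2, 0.3, -4.1]
finger_gap: 0.15
```

```bash
python3 look.py 5 1
```

```text
tcp [ 0.5476 -0.1827  0.0824] y ang 98.36000000000001 rel home -18.5 -15.1
F jig 0.2 0.3 -4.1 0.14988213513760054 7.2
```

View pics/w5.png

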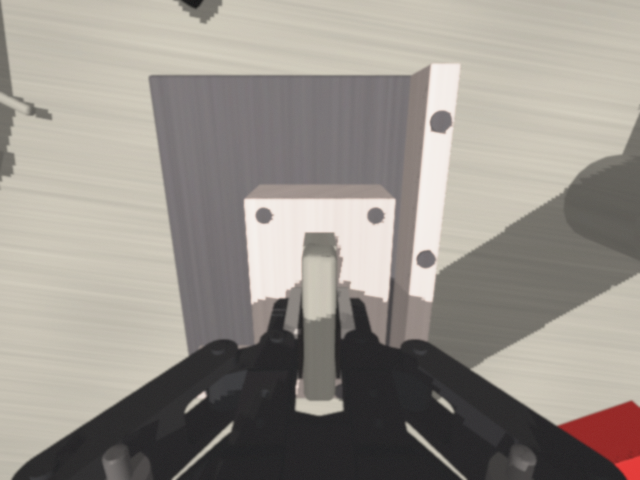

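Call:
move_arm(
  deltas=[0,0,0.003,0,0,0,0.003,0,0,0,0.003,0,0,0,0.001,0,0,0,0,0],
)

```text
clock: 7.72
eef_pos: [0.547, -0.1823, 0.072]
orientation: [-0.073, 0.997, 0.0, -0.0]
force: [-0.8, -0.9, -4.3]
finger_gap: 0.152
```

Call:
move_arm(
  deltas=[0,0,0.0007,0,0,0,0.0007,0,0,0,0.0007,0,0,0,0,0],
)

```text
clock: 8.05
eef_pos: [0.5473, -0.1824, 0.0701]
orientation: [-0.073, 0.997, 0.0, -0.0]
force: [-0.3, -0.5, -5.5]
finger_gap: 0.149
```

Call:
move_arm(
  deltas=[0,0,0.0005,0,0,0,0.0005,0,0,0,0,0],
)

```text
clock: 8.3
eef_pos: [0.5473, -0.1824, 0.0694]
orientation: [-0.073, 0.997, 0.0, 0.0]
force: [-0.4, 0.2, -2.3]
finger_gap: 0.154
```

Call:
move_arm(
  deltas=[0,0,0.0005,0,0,0,0,0,0,0,0,0],
)

```text
clock: 8.55
eef_pos: [0.5472, -0.1823, 0.0692]
orientation: [-0.073, 0.997, 0.0, 0.0]
force: [-3.8, 2.1, 4.5]
finger_gap: 0.151
```

Call:
move_arm(
  deltas=[0,0,-0.0003,0,-0.002,0.0015,0,0,-0.003,0.0025,0,0,-0.003,0.0025,0,0,-0.002,0.0015,0,0],
)

```text
clock: 8.97
eef_pos: [0.5565, -0.174, 0.0692]
orientation: [-0.072, 0.997, -0.001, 0.0]
force: [-2.9, -3.9, 3.8]
finger_gap: 0.151
```

```bash
python3 look.py 6
```

```text
tcp [ 0.5565 -0.174   0.0692] y ang 98.31 rel home -8.4 -7.9
F jig -3.4 -3.5 3.8 0.15131538866542968 8.9667
```

Call:
move_arm(
  deltas=[-0.001,0.001,-0.0003,0,-0.0015,0.0015,0,0,-0.001,0.001,0,0,0,0,0,0],
)

```text
clock: 9.3
eef_pos: [0.5596, -0.1686, 0.0692]
orientation: [-0.073, 0.997, -0.0, 0.0]
force: [-0.1, -1.2, -1.2]
finger_gap: 0.148
```

```bash
python3 look.py 7
```

```text
tcp [ 0.5596 -0.1686  0.0692] y ang 98.38999999999999 rel home -4.6 -3.0
F jig -0.3 -1.2 -1.2 0.14815752854498848 9.3
```

Call:
move_arm(
  deltas=[-0.0006,0,0,0,-0.0006,0,0,0,-0.0006,0,0,0,-0.0006,0,0,0],
)

```text
clock: 9.63
eef_pos: [0.5604, -0.1685, 0.0693]
orientation: [-0.073, 0.997, 0.001, -0.001]
force: [-5.7, -0.3, 4.4]
finger_gap: 0.154
```

```bash
python3 look.py 8
```

```text
tcp [ 0.5604 -0.1685  0.0693] y ang 98.33000000000001 rel home -3.8 -3.0
F jig -5.7 0.6 4.4 0.1537594099911058 9.6333
```

Call:
move_arm(
  deltas=[0,0,-0.0004,0,-0.0005,0,0,0,-0.0005,0,0,0,0,0,0,0],
)

```text
clock: 9.97
eef_pos: [0.5624, -0.1682, 0.0694]
orientation: [-0.073, 0.997, 0.0, -0.0]
force: [-1.2, 0.2, -2.1]
finger_gap: 0.149
```

```bash
python3 look.py 9
```

```text
tcp [ 0.5624 -0.1682  0.0694] y ang 98.37 rel home -1.8 -3.0
F jig -1.1 0.4 -2.1 0.14880787682717736 9.9667
```

It had only stuck on the plate, and it slides now. On towards the short fence with a light plate load.

Call:
move_arm(
  deltas=[-0.0005,0,0,0,-0.0005,0,0,0,-0.0005,0,0,0,0,0,0,0],
)

```text
clock: 10.3
eef_pos: [0.5629, -0.1682, 0.0694]
orientation: [-0.073, 0.997, 0.0, -0.001]
force: [-4.2, 0.5, 0.7]
finger_gap: 0.152
```

```bash
python3 look.py 10
```

```text
tcp [ 0.5629 -0.1682  0.0694] y ang 98.35 rel home -1.2 -3.0
F jig -4.1 1.1 0.7 0.15169882087265907 10.3
```

Call:
move_arm(
  deltas=[-0.0005,0,-0.0002,0,-0.0005,0,0,0,0,0,0,0,0,0,0,0],
)

```text
clock: 10.63
eef_pos: [0.563, -0.1682, 0.0695]
orientation: [-0.073, 0.997, 0.001, -0.002]
force: [-7.1, 0.6, 2.8]
finger_gap: 0.148
```

```bash
python3 look.py 11
```

```text
tcp [ 0.563  -0.1682  0.0695] y ang 98.33000000000001 rel home -1.2 -3.0
F jig -7.0 1.6 2.8 0.1482624298726977 10.6333
```

Call:
move_arm(
  deltas=[-0.0005,0,-0.0005,0,0,0,0,0,0,0,0,0],
)

```text
clock: 10.88
eef_pos: [0.5631, -0.1681, 0.0697]
orientation: [-0.073, 0.997, 0.001, -0.002]
force: [-7.3, 1.0, 0.6]
finger_gap: 0.148
```

```bash
python3 look.py 12 1
```

```text
tcp [ 0.5631 -0.1681  0.0697] y ang 98.33000000000001 rel home -1.1 -3.0
F jig -7.1 2.1 0.6 0.14835601816701668 10.8833
```

View pics/v12.png

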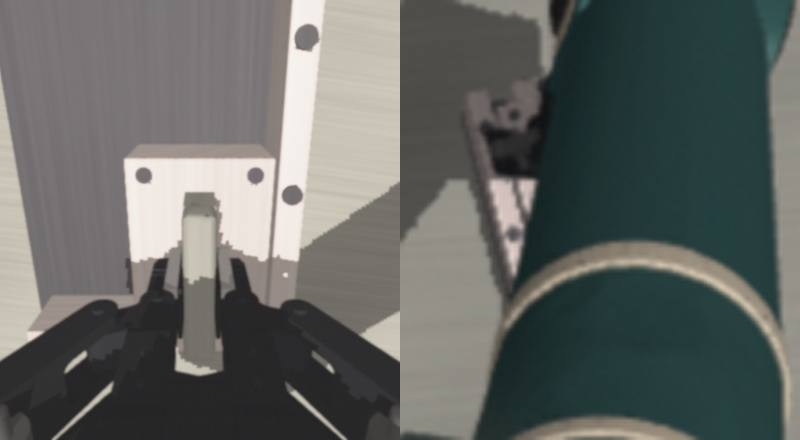

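Call:
move_arm(
  deltas=[0.0015,0,0,0,0,0.0006,0,0,0,0.0006,0,0,0,0.0006,0,0,0,0,0,0],
)

```text
clock: 11.4
eef_pos: [0.563, -0.1674, 0.0701]
orientation: [-0.072, 0.997, -0.0, -0.0]
force: [-3.3, -2.9, -5.1]
finger_gap: 0.152
```

```bash
python3 look.py 13
```

```text
tcp [ 0.563  -0.1674  0.0701] y ang 98.31 rel home -1.0 -2.2
F jig -3.7 -2.3 -5.1 0.15167665790877885 11.4
```

Call:
move_arm(
  deltas=[0.0004,0.0006,0.0004,0,0,0.0006,0,0,0,0.0006,0,0,0,0,0,0],
)

```text
clock: 11.73
eef_pos: [0.5627, -0.1652, 0.07]
orientation: [-0.073, 0.997, -0.0, -0.0]
force: [-4.3, -3.7, -4.3]
finger_gap: 0.153
```

```bash
python3 look.py 14
```

```text
tcp [ 0.5627 -0.1652  0.07  ] y ang 98.34 rel home -1.0 -0.0
F jig -4.8 -3.0 -4.3 0.1533057984336955 11.7333
```

Call:
move_arm(
  deltas=[0.0003,0.0005,0.0003,0,0,0.0005,0,0,0,0.0005,0,0,0,0,0,0],
)

```text
clock: 12.07
eef_pos: [0.5626, -0.165, 0.0699]
orientation: [-0.072, 0.997, -0.001, 0.001]
force: [-2.9, -5.8, -5.4]
finger_gap: 0.152
```

```bash
python3 look.py 15
```

```text
tcp [ 0.5626 -0.165   0.0699] y ang 98.31 rel home -1.1 0.2
F jig -3.7 -5.3 -5.4 0.1518496868105862 12.0667
```

Call:
move_arm(
  deltas=[0,0.0005,0.0003,0,0,0.0005,0.0003,0,0,0,0,0,0,0,0,0],
)

```text
clock: 12.4
eef_pos: [0.5626, -0.165, 0.0699]
orientation: [-0.072, 0.997, -0.002, 0.001]
force: [-4.0, -7.7, -0.9]
finger_gap: 0.151
```

```bash
python3 look.py 16
```

```text
tcp [ 0.5626 -0.165   0.0699] y ang 98.28 rel home -1.1 0.2
F jig -5.1 -7.1 -0.9 0.15053978248903827 12.4
```

Call:
move_arm(
  deltas=[-0.0007,0,0,0,-0.0007,0,0,0,0,0.0005,0,0,-0.0005,0.0005,0,0,0,0,0,0],
)

```text
clock: 12.82
eef_pos: [0.5626, -0.1649, 0.0698]
orientation: [-0.072, 0.997, -0.002, -0.001]
force: [-8.8, -10.0, 1.5]
finger_gap: 0.154
```

```bash
python3 look.py 17
```

```text
tcp [ 0.5626 -0.1649  0.0698] y ang 98.22999999999999 rel home -1.0 0.2
F jig -10.1 -8.7 1.5 0.15385502893216813 12.8167
```

Call:
move_arm(
  deltas=[-0.0005,0.0006,-0.0002,0,-0.0005,0.0006,0,0,-0.0005,0.0006,0,0,0,0,0,0,0,0,0,0],
)

```text
clock: 13.23
eef_pos: [0.5627, -0.1648, 0.0699]
orientation: [-0.071, 0.997, -0.003, -0.002]
force: [-10.6, -13.9, 2.8]
finger_gap: 0.147
```

Call:
move_arm(
  deltas=[0,0,0,0,0,0,0,0,0,0,0,0,0,0,0,0,0,0,0,0],
)

```text
clock: 13.65
eef_pos: [0.5627, -0.1648, 0.0699]
orientation: [-0.071, 0.997, -0.003, -0.002]
force: [-10.6, -12.0, 2.6]
finger_gap: 0.15
```

```bash
python3 look.py 18 1
python3 - <<'E'
from h import *
from station import snapshot
s=snapshot("scene")[:,:,::-1]; cv2.imwrite("pics/s18.png",s)
t=cv2.imread("pics/w18.png")
cv2.imwrite("pics/x18.png",np.hstack([cv2.resize(s[195:290,195:285],(379,400),interpolation=cv2.INTER_CUBIC),t[150:350,220:420].repeat(2,0).repeat(2,1)]))
E
```

```text
tcp [ 0.5627 -0.1648  0.0699] y ang 98.16 rel home -0.9 0.3
F jig -12.3 -10.4 2.6 0.15003615703954926 13.65
```

View pics/x18.png

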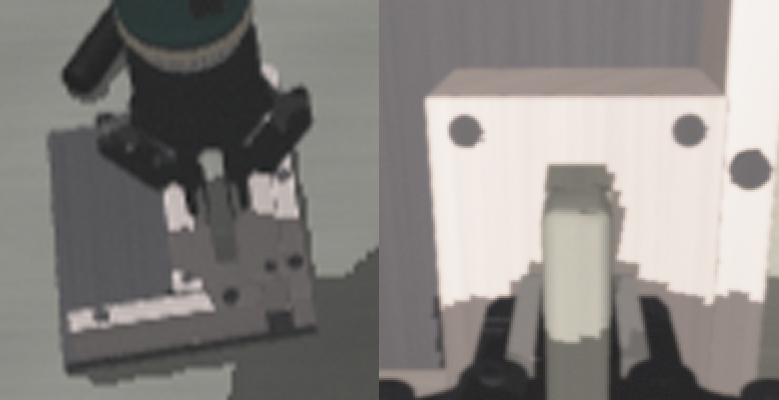

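View pics/s18.png

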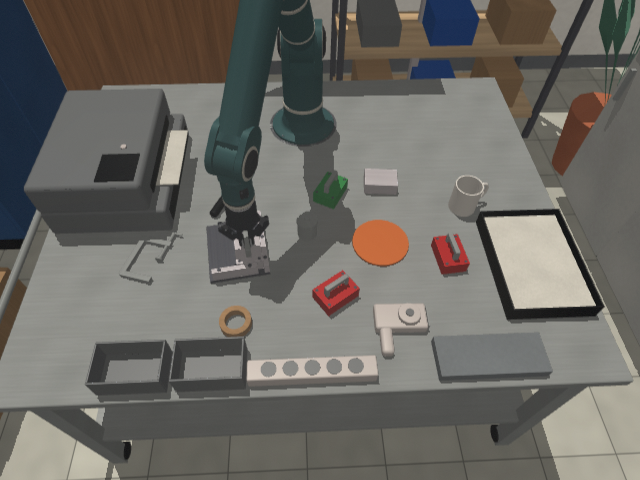

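Call:
move_arm(
  deltas=[-0.0004,0.0004,-0.0003,0,-0.0004,0.0004,0,0,0,0.0003,0,0,0,0,0,0,0,0,0,0],
)

```text
clock: 14.22
eef_pos: [0.5628, -0.1647, 0.07]
orientation: [-0.071, 0.997, -0.003, -0.002]
force: [-11.5, -15.2, 1.7]
finger_gap: 0.15
```

Call:
move_arm(
  deltas=[0,0,0,0,0,0,0,0,0,0,0,0,0,0,0,0,0,0,0,0],
)

```text
clock: 14.63
eef_pos: [0.5628, -0.1647, 0.07]
orientation: [-0.071, 0.997, -0.003, -0.002]
force: [-10.7, -14.8, 1.1]
finger_gap: 0.146
```

```bash
python3 look.py 19
```

```text
tcp [ 0.5628 -0.1647  0.07  ] y ang 98.12 rel home -0.9 0.4
F jig -12.7 -13.1 1.1 0.14624230569216629 14.6333
```

Steady and at rest, with about 13 N pushing towards each fence. Handing in.

```bash
python3 -c "
from station import ticket,read_state
print(ticket.hand_in()); s=read_state(); print(s['force'],s['eef_pos'],s['finger_gap'],s['clock'])"
```

```text
the job is handed in; nothing more can be done
None
the job is handed in; nothing more can be done
```

The carrier is in the fixture corner, still gripped by its handle (60 N squeeze set) and pushed towards both fences, and the job is handed in at about 14.6 s. I lifted it off the trivet, carried it over the canister, set it lightly on the plate, and slid it to the short fence and then the long fence.

**Last checks**
- **Push:** the wrist force was about 13 N towards each fence and steady. This is the total wrist push, so friction may take some of it. I could not measure each fence's own contact force.
- **Position:** the tool was within about 1 mm of my measured home (−0.9 mm in x, +0.4 mm in y). That is no finer than the calibration's 2 mm.
- **Angle and tilt:** the tool was about 0.2° off the fence direction and tilted under 0.01 rad.
- **Height:** it read 0.5 to 1 mm above where it first touched the plate, within the 3 mm allowed. I took this as tool tilt and compliance, but I did not check it separately.
- **Pictures:** the pictures taken just before the last small push show the carrier flush on both fences and the other things where they were.
- **Problem on the way:** the carrier stuck once on the plate about 4 mm short of the short fence. Easing the downward load freed it.

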